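# Set the perforated tube up in a pair of V-blocks

## Task

From the parts case take the matching pair of large V-blocks and stand one squarely on each of the two crosses scribed on the metal plate, grooves up and both running along the long line. Then lift the perforated tube from its wooden rest and lay it down, without dropping it, in both grooves, about centred between the blocks, and let go. Leave the other parts in their compartments and everything else on the bench where it is.

Things in the scene. Friction and masses are not known exactly. Their poses are not given: they have to be found in the camera images.
- case: fixed open parts case of grey plastic, 241 mm along its x, 224 mm along its y, outer walls and dividers 34 mm high and 4 mm thick; origin under its centre, on the bench, z up. Inner floor 4 mm above the origin. Six compartments, each about 75 mm along x by 106 mm along y, centred at x = -79, 0, +79 and y = -55, +55 mm; one part stands in each. Its lid lies folded open flat on the bench on the +x side
- vblock_a: one of the matching pair of large steel V-blocks (the other is vblock_b): 30 mm along x, 36 mm along y, 40 mm high; origin at the centre of its underside, z up. A 90 degree V groove, 14 mm deep and 28 mm wide at the top, runs along x through its top; the two flat 30 x 40 mm sides at y = +-18 mm are the grip faces. About 0.3 kg. Starts in one of the six compartments of the case (any one), standing on the compartment floor, turned at most about 14 degrees from the case's axes
- vblock_b: the other large V-block, identical to vblock_a; the same frame; starts in one of the six compartments of the case (any one), standing on the compartment floor, turned at most about 14 degrees from the case's axes
- vblock_small: a smaller steel V-block, 22 x 26 x 28 mm high, not wanted; origin at the centre of its underside; starts in one of the six compartments of the case (any one), standing on the compartment floor, turned at most about 14 degrees from the case's axes
- plain_block: a plain steel block, 30 x 36 x 40 mm high, without a groove, not wanted; origin at the centre of its underside; starts in one of the six compartments of the case (any one), standing on the compartment floor, turned at most about 14 degrees from the case's axes
- collar: a steel collar, 38 mm outside, 22 mm bore, 16 mm high, lying flat, not wanted; origin at the centre of its underside; starts in one of the six compartments of the case (any one), standing on the compartment floor, turned at most about 14 degrees from the case's axes
- stub: a steel round, 24 mm diameter, 34 mm high, upright, not wanted; origin at the centre of its underside; starts in one of the six compartments of the case (any one), standing on the compartment floor, turned at most about 14 degrees from the case's axes
- plate: fixed flat metal marking-out plate, 220 mm along its x, 110 mm along its y, 12 mm thick; origin at the centre of its underside, on the bench, z up. Scribed in black on top: one long line along x through the middle, and two cross lines along y at x = -55 and +55 mm. It lies either nearer the robot than the wooden rest or beyond it
- cross_a (a point): where the long line meets the cross line at plate x = -55 mm, on the plate's top face
- cross_b (a point): where the long line meets the cross line at plate x = +55 mm, on the plate's top face
- rest: fixed low wooden rest that carries the tube at the start: base board 160 x 60 x 6 mm, two cross bars (18 mm wide) at x = -60 and +60 mm with tops 26 mm above the bench, and lips up to 34 mm that keep the tube from rolling; nothing but the base board between the bars. Origin under its centre, x along the tube
- tube: perforated round steel tube, 36 mm diameter, 180 mm long, about 0.3 kg; origin at its centre, on its axis; x along its axis (y and z turn as it rolls). At the start it lies level along the rest's x, axis 44 mm above the bench. Lying in both large V-blocks on the plate its axis is 63.5 mm above the bench
- jar: bystander: closed amber glass jar, 64 mm diameter, 75 mm high; origin at the centre of its underside
- screwdriver: bystander: screwdriver lying on the bench between the parts case and the plate, handle towards the robot
Mind the look-alikes: they are no part of the job. What is shaped like the vblock_b but black or orange is not meant.

How it is judged (in metres and radians):
On the way, in this order (a step that is already met when the one before it is completed fails the run):
1. both large V-blocks stand on the plate, one on each cross, grooves up and along the long line ((((horizontal distance between vblock_a and cross_a below 0.01 m and z of vblock_a in the frame of plate between 0.009 and 0.015 m and angle between vblock_a's own z axis and vertical below 0.08 rad and angle between the x axis of vblock_a and the x axis of plate, either way round below 0.15 rad) and (horizontal distance between vblock_b and cross_b below 0.01 m and z of vblock_b in the frame of plate between 0.009 and 0.015 m and angle between vblock_b's own z axis and vertical below 0.08 rad and angle between the x axis of vblock_b and the x axis of plate, either way round below 0.15 rad)) or ((horizontal distance between vblock_a and cross_b below 0.01 m and z of vblock_a in the frame of plate between 0.009 and 0.015 m and angle between vblock_a's own z axis and vertical below 0.08 rad and angle between the x axis of vblock_a and the x axis of plate, either way round below 0.15 rad) and (horizontal distance between vblock_b and cross_a below 0.01 m and z of vblock_b in the frame of plate between 0.009 and 0.015 m and angle between vblock_b's own z axis and vertical below 0.08 rad and angle between the x axis of vblock_b and the x axis of plate, either way round below 0.15 rad))) and contact force between the fingers and vblock_a below 0.05 N and contact force between the fingers and vblock_b below 0.05 N), for 0.2 s.
2. the tube lies in both grooves and is let go (contact force between tube and vblock_a above 0.2 N and contact force between tube and vblock_b above 0.2 N and z of tube in the frame of plate between 0.0605 and 0.0665 m and x of tube in the frame of plate between -0.02 and 0.02 m and angle between the x axis of tube and the x axis of plate, either way round below 0.12 rad and contact force between the fingers and tube below 0.05 N), for 0.2 s.
At the end, for the whole second after the job is handed in: Large V-blocks upright on the plate, one per cross (either way round), within 10 mm, grooves within 8 deg of the long line; tube released, still, resting in both, within 7 deg of the line and 20 mm of centre; other case parts within 40 mm, bystanders within 30 mm of their starts ((((horizontal distance between vblock_a and cross_a below 0.01 m and z of vblock_a in the frame of plate between 0.009 and 0.015 m and angle between vblock_a's own z axis and vertical below 0.08 rad and angle between the x axis of vblock_a and the x axis of plate, either way round below 0.15 rad) and (horizontal distance between vblock_b and cross_b below 0.01 m and z of vblock_b in the frame of plate between 0.009 and 0.015 m and angle between vblock_b's own z axis and vertical below 0.08 rad and angle between the x axis of vblock_b and the x axis of plate, either way round below 0.15 rad)) or ((horizontal distance between vblock_a and cross_b below 0.01 m and z of vblock_a in the frame of plate between 0.009 and 0.015 m and angle between vblock_a's own z axis and vertical below 0.08 rad and angle between the x axis of vblock_a and the x axis of plate, either way round below 0.15 rad) and (horizontal distance between vblock_b and cross_a below 0.01 m and z of vblock_b in the frame of plate between 0.009 and 0.015 m and angle between vblock_b's own z axis and vertical below 0.08 rad and angle between the x axis of vblock_b and the x axis of plate, either way round below 0.15 rad))) and contact force between tube and vblock_a above 0.2 N and contact force between tube and vblock_b above 0.2 N and z of tube in the frame of plate between 0.0605 and 0.0665 m and x of tube in the frame of plate between -0.02 and 0.02 m and angle between the x axis of tube and the x axis of plate, either way round below 0.12 rad and linear speed of tube below 0.02 m/s and distance of each of vblock_small, plain_block, collar, stub from where it was at the start of the episode below 0.04 m and distance of each of jar, screwdriver from where it was at the start of the episode below 0.03 m); the robot touches nothing.
It fails at once if the tube falls freely (faster than 0.6 m/s while not held) (contact force between the fingers and tube below 0.02 N and linear speed of tube above 0.6 m/s).
It fails at once if the jar or screwdriver is moved by more than 30 mm (distance of any of jar, screwdriver from where it was at the start of the episode above 0.03 m).
It fails at once if one of the other parts is moved from its compartment (distance of any of vblock_small, plain_block, collar, stub from where it was at the start of the episode above 0.06 m).
It also fails if it takes over 72 s, if anything falls off the work surface, if the arm or the gripper's body presses on something with over 40 N, if the wrist force passes 120 N, or if a joint passes its speed limit or range.

## Robot

A 7-joint arm with a two-finger parallel gripper is mounted at the origin on the work surface. World frame = base frame: x ahead of the robot, y to its left, z up, the work surface at z = 0. Lengths are in m, angles in degrees, forces in N, time in s.
With the tool pointing down it reaches from about 0.4 to 0.875 m from the base axis. Payload 19.3 kg.
Tool frame: the origin (TCP) lies midway between the tips of the shut fingers; the grasp point (between the pads) lies 19 mm behind it; z points along the fingers, y is the line along which they close (so a half turn about z gives the same grasp; the last joint's range is limited). The gripper opens to 85 mm and grips with 20 to 120 N. Pads are 22 mm wide; open, the fingers measure 114 mm over their backs; the gripper's body (76 mm by 85 mm) begins 54 mm behind the grasp point. The pads swing forward as they close: fully open they stand 13 mm farther back than shut.
Start: joints at [-80.684, 29.874, -2.08, 91.645, 1.215, 58.505, -6.463], TCP at [0.144, 0.608, 0.231] pointing down, gripper open.
Joint ranges: [-166.77, 166.77], [-17.47, 122.26], [-85.68, 81.53], [9.62, 139.38], [-72.42, 252.41], [9.2, 110.78], [-144.41, 144.41]. Speed limits (degrees/s): [108.29, 108.29, 136.94, 136.94, 172.46, 172.46, 172.46].

## Interface

Orientations are given as a 3x3 rotation matrix whose columns are the frame's x, y, z axes.
In Python, from bench import robot, vision gives the robot as it stands. The module is installed in compiled form; this text tells all that it offers.
- The arm moves only by the shell command python3 -m handwheel 'ROWS' [OPENING] [FORCE]. ROWS is JSON, a list of rows, each an object of numbers: "tx", "ty", "tz": the shift along the tool's x, y, z in units of 40 mm (1.0 is 40 mm); "ax", "ay", "az": the turn, a rotation vector about the tool's x, y, z in units of 6 degrees (1.0 is 6 degrees). In form: [{"tx": .., "ty": .., "tz": .., "ax": .., "ay": .., "az": ..}, ...]. A call has 1 to 5 rows; each row shifts and turns the commanded pose from where the row before left it, along the tool's axes as they then stand; what a row does not reach is not made up. A row lasts 1/8 s, in which the tool goes at most 62.5 mm and 10.7 degrees, less where a joint would pass 70% of its speed; a pose out of reach is approached as far as the arm can. A call is refused whole if a number of a shift passes 1 or a number of a turn 1, either way. A call with a gripper value outside its range is refused whole. OPENING is the opening in per cent of the stroke, from 0 (shut) to 100 (fully open), set as the call begins (- or left out, the last holds). The fingers move at their own pace and stop on an object; FORCE is the grip in N (left out, the last holds). Time passes only in rows, so rows that do not move let the fingers close. It gives the time, the measured TCP pose, the force, the opening and the grip force at its end, in the units of the state.
- robot.get_state(): the state, without advancing time (a new reading comes with each control period).
- vision.capture(name): name is "side" or "top" or "wrist"; returns (picture, depth): 480x640x3 uint8, blue, green, red; 480x640 float32, m along the optical axis (not along the pixel's ray), 0 where there is no reading.
- vision.camera_info(name): a dict with "intrinsics" (3x3 intrinsics, pixels), "xyz" and "attitude" of the camera in the world; the wrist camera has in their place "tool_from_camera" (4x4, takes a point from camera to tool coordinates, whose origin is the TCP and whose axes are the flange's). Camera axes: x right, y up, looking along -z (the intrinsics and any distortion apply to the point x, -y, -z); pixel columns grow to the right and rows downward; lengths in m; the calibration is good to about 2 mm. A picture is of the moment at which its call begins: read the wrist's pose just before it. camera_info takes no time and is no camera call.
- robot.finish_job(): hands the job in; it is judged then, once.
The state is a dict: "time": time; "joint_positions": joint angles; "joint_vel": joint speeds; "joint_torque": joint torques, N m; "position": TCP position; "tcp_rot": TCP orientation; "contact_force": force on the tool from outside, world axes, zero at the start; "torque": the same for the moment, N m; "opening": opening from 0.0 (shut) to 1.0 (fully open); "grip_force": force on a finger pad.
Only numpy, scipy, OpenCV 4.12 (cv2) and the standard library are available. Lean on these libraries where they do the work, as an engineer would, in place of code of your own. Each camera call takes 0.05 s, during which the arm holds its last target. There are 200 camera calls.

## Working session

There is one attempt and no reset: what is moved stays moved. The work goes in short steps, Python scripts to look and compute and a shell command to move; the robot and the scene stay as the last step left them, time stands still between calls to the robot, and variables do not carry over. Pictures are saved under pics/ and viewed, at most 10 in all, crops included, and the job is handed in when it is done.

```bash
mkdir -p pics
cat > h.py <<'E'
import numpy as np, cv2
from bench import robot, vision
def cap(n):
    s=robot.get_state(); im,d=vision.capture(n); i=vision.camera_info(n)
    K=np.array(i["intrinsics"])
    if n=="wrist":
        T=np.eye(4);T[:3,:3]=np.array(s["tcp_rot"]);T[:3,3]=s["position"];T=T@np.array(i["tool_from_camera"])
    else:
        T=np.eye(4);T[:3,:3]=np.array(i["attitude"]).reshape(3,3);T[:3,3]=i["xyz"]
    return im,d,K,T
def ray(K,T,uv):
    p=np.array([(uv[0]-K[0,2])/K[0,0],-(uv[1]-K[1,2])/K[1,1],-1.]); return T[:3,3],T[:3,:3]@p
def onz(K,T,uv,z):
    o,d=ray(K,T,uv); return o+d*(z-o[2])/d[2]
def cloud(d,K,T):
    v,u=np.mgrid[:480,:640]; P=np.stack([(u-K[0,2])/K[0,0]*d,-(v-K[1,2])/K[1,1]*d,-d],-1)
    return P@T[:3,:3].T+T[:3,3]
E
python3 - <<'E'
from h import *
for n in ["top","side","wrist"]:
    im,d,K,T=cap(n); cv2.imwrite(f"pics/{n}0.png",im); np.savez(f"{n}0.npz",im=im,d=d,K=K,T=T)
    print(n,vision.camera_info(n)); 
print({k:np.round(v,3).tolist() for k,v in robot.get_state().items()})
E
```

```text
top {'intrinsics': array([[496.24022684,   0.        , 312.74563669],
       [  0.        , 496.24022684, 243.73949636],
       [  0.        ,   0.        ,   1.        ]]), 'xyz': array([ 0.54979564, -0.0099158 ,  1.11485177]), 'attitude': array([[ 1.18359323e-04,  9.97201657e-01, -7.47585476e-02],
       [-9.99998662e-01, -3.96543866e-06, -1.63611401e-03],
       [-1.63183205e-03,  7.47586412e-02,  9.97200322e-01]])}
side {'intrinsics': array([[612.67932885,   0.        , 316.46734519],
       [  0.        , 612.67932885, 244.70759225],
       [  0.        ,   0.        ,   1.        ]]), 'xyz': array([0.39009431, 0.89708959, 0.56890339]), 'attitude': array([[-0.97005823,  0.12402407, -0.20881823],
       [-0.24267953, -0.46070985,  0.85372893],
       [ 0.00967832,  0.87884268,  0.47701349]])}
wrist {'intrinsics': array([[361.97779804,   0.        , 318.2168611 ],
       [  0.        , 361.97779804, 235.14082631],
       [  0.        ,   0.        ,   1.        ]]), 'tool_from_camera': array([[-1.51749306e-04,  9.66035556e-01,  2.58409137e-01,
         6.47539394e-02],
       [ 9.99999923e-01,  5.29214644e-05,  3.89402940e-04,
         2.65807935e-04],
       [ 3.62501695e-04,  2.58409176e-01, -9.66035489e-01,
        -1.42990677e-01],
       [ 0.00000000e+00,  0.00000000e+00,  0.00000000e+00,
         1.00000000e+00]])}
{'time': 0.15, 'joint_positions': [-80.685, 29.901, -2.082, 91.665, 1.214, 58.503, -6.464], 'joint_vel': [0.073, -0.111, -0.078, -0.132, 0.068, -0.036, -0.046], 'joint_torque': [0.002, -92.739, 1.981, -37.006, 0.018, 0.006, -0.0], 'position': [0.144, 0.608, 0.231], 'tcp_rot': [[-0.973, 0.231, -0.0], [0.231, 0.973, -0.001], [-0.0, -0.001, -1.0]], 'contact_force': [-0.005, 0.024, 0.561], 'torque': [-0.102, -0.032, -0.023], 'grip_force': 0.0, 'opening': 1.002}
```

View pics/top0.png

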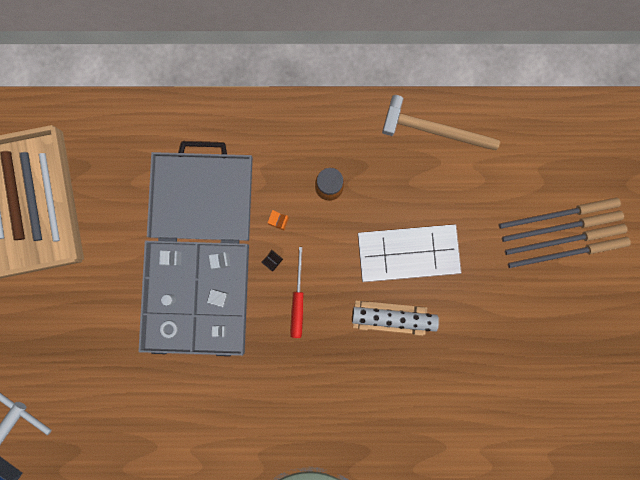

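The top view shows the case at about (195,297), the plate at (410,253), the tube at (395,319), the screwdriver at (297,300) and the jar at (330,183). The candidates for the V-blocks:
- **Large pair:** (170,258) and (219,260) look alike and are grooved.
- **Small V-block:** (218,331).
- **Plain block:** (216,298), no groove.
- **Black and orange V-shapes:** (272,260) and (278,219), on the bench and excluded.

I'll confirm with an enlarged crop and measure.

Run:
```python
from h import *
z=np.load("top0.npz"); im,d,K,T=[z[k] for k in("im","d","K","T")]
cv2.imwrite("pics/crop1.png",cv2.resize(im[235:360,135:255],None,fx=4.6,fy=4.6,interpolation=cv2.INTER_CUBIC))
C=cloud(d,K,T)
for n,(u,v) in dict(caseTL=(144,242),caseTR=(250,242),caseBR=(244,355),caseBL=(140,352)).items(): print(n,onz(K,T,(u,v),.034).round(3))
def blobs(m,lo,hi,zp,tag):
    c,_=cv2.findContours(m.astype(np.uint8),cv2.RETR_EXTERNAL,cv2.CHAIN_APPROX_NONE)
    for k in c:
        if lo<cv2.contourArea(k)<hi:
            W=np.array([onz(K,T,p[0],zp)[:2] for p in k],np.float32)
            r=cv2.minAreaRect(W*1000); x,y,w,h=cv2.boundingRect(k)
            print(tag,(x+w//2,y+h//2),np.round(r[0],1),np.round(r[1],1),round(r[2],1), 'zmax',np.nanpercentile(C[y:y+h,x:x+w,2],95).round(3))
v,u=np.mgrid[:480,:640]
hsv=cv2.cvtColor(im,cv2.COLOR_BGR2HSV)
reg=(u>140)&(u<250)&(v>240)&(v<355)
print(hsv[258,165],hsv[258,150],hsv[298,216])
blobs(reg&(hsv[...,2]>150),60,900,.044,'part')
blobs((u>350)&(u<470)&(v>215)&(v<290)&(hsv[...,1]<40)&(hsv[...,2]>20),1500,9000,.012,'plate')
blobs((u>345)&(u<445)&(v>295)&(v<340)&(hsv[...,1]<60),300,9000,.05,'tube')
# tube via height
m=(C[...,2]>.05)&(u>340)&(u<450)&(v>295)&(v<340)
P=C[m]; c=P.mean(0); e=np.linalg.svd((P-c)[:,:2],full_matrices=0)[2][0]; t=(P-c)[:,:2]@e
print('tube',c.round(4),e,t.min(),t.max())
for a,b in(("jar",(330,183)),("sd",(297,315)),("sdtip",(300,250)),("rest",(359,303))): print(a,C[b[1],b[0]].round(3))
# plate lines
g=(u>364)&(u<456)&(v>230)&(v<276)&(im.max(2)<110); l=cv2.HoughLinesP(g.astype(np.uint8)*255,1,np.pi/360,25,minLineLength=25,maxLineGap=4)
for q in l[:,0]: print(q,np.round([onz(K,T,q[:2],.012)[:2],onz(K,T,q[2:],.012)[:2]],4).tolist())
```

```text
caseTL [0.635 0.361 0.034]
caseTR [0.635 0.129 0.034]
caseBR [0.391 0.14  0.034]
caseBL [0.397 0.363 0.034]
[101  14 194] [113  19 119] [109  15 181]
part (168, 329) [447.3 301.2] [33.9 34.4] 0.0 zmax 0.021
part (167, 300) [509.5 306.3] [21.4 22.5] 45.5 zmax 0.04
part (217, 298) [513.2 198.2] [36.1 30.4] 74.1 zmax 0.046
part (214, 261) [593.1 205.6] [30.4 19.5] 10.3 zmax 0.044
part (164, 257) [600.9 313.7] [20.7 30.3] 86.5 zmax 0.045
plate (409, 253) [ 612.6 -221.9] [110.2 219.9] 4.9 zmax 0.015
tube (395, 319) [ 469.5 -183.9] [182.8  36.2] 84.7 zmax 0.063
tube [ 0.4711 -0.1807  0.067 ] [-0.12620781 -0.99200383] -0.1793242412831375 0.09197270292354501
jar [ 0.757 -0.045  0.073]
sd [0.476 0.026 0.021]
sdtip [0.618 0.02  0.017]
rest [ 0.501 -0.111  0.003]
[366 256 453 249] [[0.6051, -0.1266], [0.6207, -0.3203]]
[383 238 386 270] [[0.6453, -0.1648], [0.574, -0.1707]]
```

View pics/crop1.png

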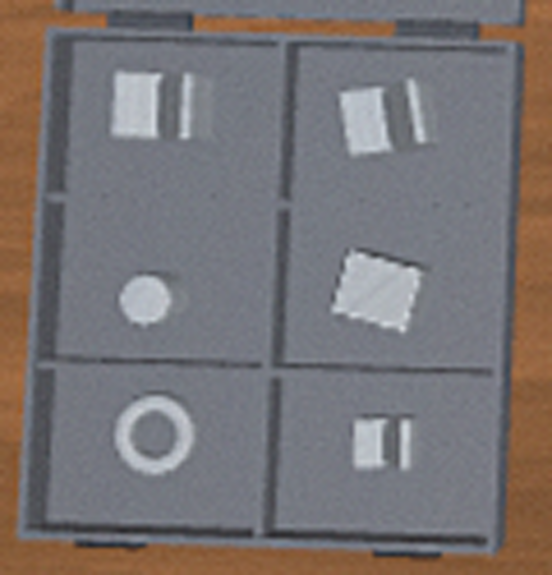

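Confirmed: the large pair is the two top compartments, (168,258) and (218,260) in the full picture. Both have the same 30 mm length and a top at 44 mm. Next I move above them for a close look.

```bash
H="python3 -m handwheel"
$H '[{"az":-0.74},{"az":-0.74},{"az":-0.74},{"tx":-0.5,"ty":-0.4},{"tx":-0.95,"ty":-0.72,"tz":0.1}]' 75 >/dev/null
$H '[{"tx":-0.95,"ty":-0.72,"tz":0.1},{"tx":-0.95,"ty":-0.72,"tz":0.1},{"tx":-0.95,"ty":-0.72,"tz":0.1},{"tx":-0.95,"ty":-0.72,"tz":0.1},{"tx":-0.95,"ty":-0.72,"tz":0.1}]' >/dev/null
$H '[{"tx":-0.95,"ty":-0.72,"tz":0.1},{"tx":-0.95,"ty":-0.72,"tz":0.1},{"tx":-0.95,"ty":-0.72,"tz":0.1},{"tx":-0.95,"ty":-0.72,"tz":0.1},{"tx":-0.95,"ty":-0.72,"tz":0.1}]' >/dev/null
$H '[{"tx":-0.4,"ty":-0.4},{}]'
cat >> h.py <<'E'
def go(x,y,z,yaw):
    "yaw = wanted world angle of tool y, deg; turn first, then shift"
    s=robot.get_state(); R=np.array(s["tcp_rot"]); p=np.array(s["position"])
    a=np.degrees(np.arctan2(R[1,1],R[0,1])); dz=(yaw-a+90)%180-90
    b=np.radians(yaw if abs(((yaw-a+180)%360)-180)<=90 else yaw+180); Y=np.array([np.cos(b),np.sin(b),0]); Z=np.array([0,0,-1.]); X=np.cross(Y,Z)
    D=np.array([x,y,z])-p
    print("pos",p.round(4),"yaw",a.round(2),"tilt",R[:,2].round(4),"| az",round(-dz/6,2),"then t",np.round(np.array([X@D,Y@D,Z@D])/.04,3),"units")
E
python3 - <<'E'
from h import *
im,d,K,T=cap("wrist"); cv2.imwrite("pics/w1.png",im); np.savez("w1.npz",im=im,d=d,K=K,T=T)
for p in[(.598,.308,.044),(.594,.198,.044)]:
    q=np.linalg.inv(T)@np.r_[p,1]; print(K[0,0]*q[0]/-q[2]+K[0,2],K[1,1]*-q[1]/-q[2]+K[1,2])
E
```

```text
173.45549294827475 599.5224884993528
92.63291640834814 611.0107133353058$[0]: bad value
$[0]: bad value
$[0]: bad value
$[0]: bad value
```

View pics/w1.png

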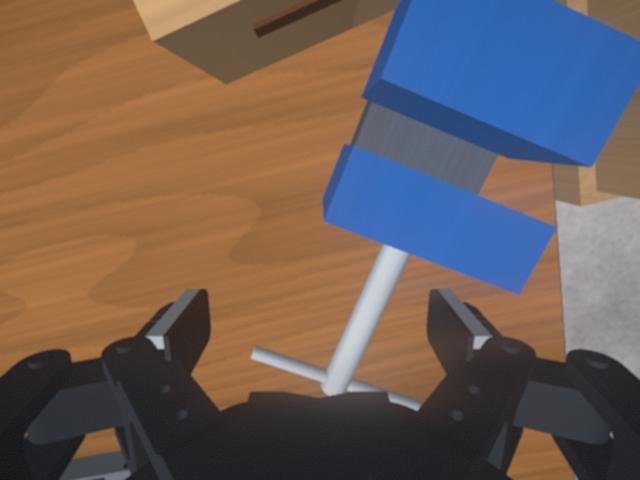

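The rows need all six keys, so nothing has moved yet. This view shows only the vise near the start, with the fingers at the bottom. I'll retype the move.

```bash
H="python3 -m handwheel"
$H '[{"tx":0,"ty":0,"tz":0,"ax":0,"ay":0,"az":-0.74},{"tx":0,"ty":0,"tz":0,"ax":0,"ay":0,"az":-0.74},{"tx":0,"ty":0,"tz":0,"ax":0,"ay":0,"az":-0.74},{"tx":-0.5,"ty":-0.4,"tz":0,"ax":0,"ay":0,"az":0},{"tx":-0.95,"ty":-0.72,"tz":0.1,"ax":0,"ay":0,"az":0}]' 75 >/dev/null
$H '[{"tx":-0.95,"ty":-0.72,"tz":0.1,"ax":0,"ay":0,"az":0},{"tx":-0.95,"ty":-0.72,"tz":0.1,"ax":0,"ay":0,"az":0},{"tx":-0.95,"ty":-0.72,"tz":0.1,"ax":0,"ay":0,"az":0},{"tx":-0.95,"ty":-0.72,"tz":0.1,"ax":0,"ay":0,"az":0},{"tx":-0.95,"ty":-0.72,"tz":0.1,"ax":0,"ay":0,"az":0}]' >/dev/null
$H '[{"tx":-0.95,"ty":-0.72,"tz":0.1,"ax":0,"ay":0,"az":0},{"tx":-0.95,"ty":-0.72,"tz":0.1,"ax":0,"ay":0,"az":0},{"tx":-0.95,"ty":-0.72,"tz":0.1,"ax":0,"ay":0,"az":0},{"tx":-0.95,"ty":-0.72,"tz":0.1,"ax":0,"ay":0,"az":0},{"tx":-0.95,"ty":-0.72,"tz":0.1,"ax":0,"ay":0,"az":0}]' >/dev/null
$H '[{"tx":-0.4,"ty":-0.4,"tz":0,"ax":0,"ay":0,"az":0},{"tx":0,"ty":0,"tz":0,"ax":0,"ay":0,"az":0}]'
python3 - <<'E'
from h import *
im,d,K,T=cap("wrist"); cv2.imwrite("pics/w1.png",im); np.savez("w1.npz",im=im,d=d,K=K,T=T)
for p in[(.598,.308,.044),(.594,.198,.044)]:
    q=np.linalg.inv(T)@np.r_[p,1]; print(K[0,0]*q[0]/-q[2]+K[0,2],K[1,1]*-q[1]/-q[2]+K[1,2])
E
```

```text
time: 2.33
position: [0.5989, 0.257, 0.1871]
tcp_rot: [[-1.0, 0.004, -0.0], [0.004, 1.0, -0.001], [0.0, -0.001, -1.0]]
contact_force: [-0.0, 0.0, -0.5]
opening: 0.752
grip_force: 0.0
381.4042271975334 219.73900087060858
245.18161321865034 215.37679240308154
```

View pics/w1.png

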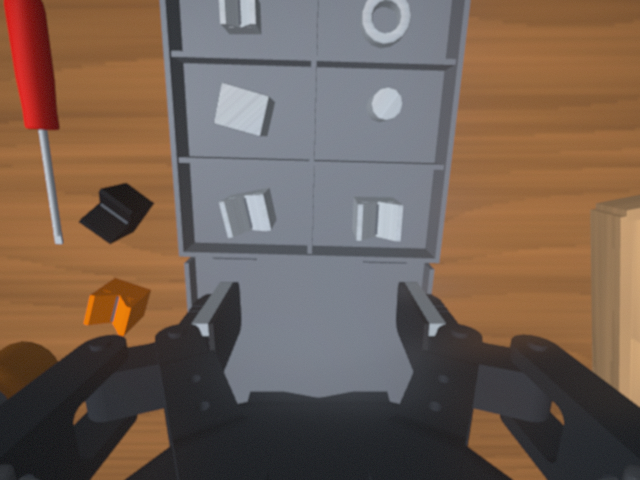

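The wrist view shows the large pair at (379,220) and (245,214), close to where I predicted. I'll measure their outlines from the points above the case floor.

```bash
cat > blk.py <<'E'
from h import *
def blk(im,d,K,T,c,r=.028,zlo=.037,zhi=.052):
    C=cloud(d,K,T); m=(np.hypot(C[...,0]-c[0],C[...,1]-c[1])<r)&(C[...,2]>zlo)&(C[...,2]<zhi)&(d>0)
    P=C[m]; R=cv2.minAreaRect((P[:,:2]*1000).astype(np.float32)); return m.sum(),np.round(R[0],1),np.round(R[1],1),round(R[2],1),np.percentile(P[:,2],[50,95]).round(4)
E
python3 - <<'E'
from blk import *
z=np.load("w1.npz"); a=[z[k] for k in("im","d","K","T")]
print(blk(*a,(.598,.308))); print(blk(*a,(.594,.198)))
# bright-edge check: saturation mask corners on z=.044
im,d,K,T=a
g=im.max(2); 
for n,(x0,y0,x1,y1) in dict(L=(335,185,425,247),R=(200,178,290,245)).items():
    m=(g[y0:y1,x0:x1]>150).astype(np.uint8); c,_=cv2.findContours(m,cv2.RETR_EXTERNAL,cv2.CHAIN_APPROX_NONE)
    p=np.concatenate([k for k in c if cv2.contourArea(k)>30])[:,0]+[x0,y0]
    W=np.array([onz(K,T,q,.044)[:2] for q in p],np.float32)*1000; print(n,cv2.minAreaRect(W))
go(.598,.308,.1,86.5)
E
```

```text
(np.int64(1107), array([600.5, 306.4]), array([36.4, 30.5]), 88.6, array([0.0426, 0.0452]))
(np.int64(1136), array([594.5, 197.9]), array([30.1, 36.5]), 10.3, array([0.0423, 0.0453]))
L ((599.2763671875, 304.9857177734375), (40.47165298461914, 33.17948913574219), 89.79656219482422)
R ((594.0993041992188, 197.2229461669922), (32.44698715209961, 37.35487747192383), 10.219575881958008)
pos [0.5979 0.2586 0.1872] yaw 89.9 tilt [-4.e-04 -0.e+00 -1.e+00] | az 0.57 then t [0.073 1.233 2.18 ] units
```

```bash
H="python3 -m handwheel"
$H '[{"tx":-0.03,"ty":0.6,"tz":0.5,"ax":0,"ay":0,"az":0.23},{"tx":0,"ty":0.6,"tz":0.8,"ax":0,"ay":0,"az":0},{"tx":0,"ty":0,"tz":0.9,"ax":0,"ay":0,"az":0},{"tx":0,"ty":0,"tz":0.8,"ax":0,"ay":0,"az":0},{"tx":0,"ty":0,"tz":0.6,"ax":0,"ay":0,"az":0}]' 62 60
$H '[{"tx":0,"ty":0,"tz":0.4,"ax":0,"ay":0,"az":0},{"tx":0,"ty":0,"tz":0.4,"ax":0,"ay":0,"az":0},{"tx":0,"ty":0,"tz":0,"ax":0,"ay":0,"az":0}]'
python3 -c "
from h import *
go(.6005,.3064,.010,88.6)"
```

```text
time: 3.0
position: [0.5983, 0.3084, 0.0421]
tcp_rot: [[-1.0, 0.023, -0.001], [0.023, 1.0, 0.0], [0.001, 0.0, -1.0]]
contact_force: [0.2, -0.1, -1.3]
opening: 0.619
grip_force: 0.0
time: 3.38
position: [0.5992, 0.3072, 0.0105]
tcp_rot: [[-1.0, 0.024, -0.001], [0.024, 1.0, -0.001], [0.001, -0.001, -1.0]]
contact_force: [-1.0, -0.5, 0.3]
opening: 0.624
grip_force: 0.0
pos [0.5992 0.3072 0.0105] yaw 88.62 tilt [-1.2e-03 -6.0e-04 -1.0e+00] | az 0.0 then t [-0.032 -0.019  0.013] units
```

```bash
H="python3 -m handwheel"
$H '[{"tx":-0.03,"ty":0,"tz":0,"ax":0,"ay":0,"az":0},{"tx":0,"ty":0,"tz":0,"ax":0,"ay":0,"az":0},{"tx":0,"ty":0,"tz":0,"ax":0,"ay":0,"az":0},{"tx":0,"ty":0,"tz":0,"ax":0,"ay":0,"az":0},{"tx":0,"ty":0,"tz":0,"ax":0,"ay":0,"az":0}]' 0 60
$H '[{"tx":0,"ty":0,"tz":-0.3,"ax":0,"ay":0,"az":0},{"tx":0,"ty":0,"tz":-0.7,"ax":0,"ay":0,"az":0},{"tx":0,"ty":0,"tz":-0.9,"ax":0,"ay":0,"az":0},{"tx":0,"ty":0,"tz":-0.9,"ax":0,"ay":0,"az":0},{"tx":0,"ty":0,"tz":0,"ax":0,"ay":0,"az":0}]'
python3 - <<'E'
from h import *
z=np.load("top0.npz"); K,T=z["K"],z["T"]
# line crossings from intersecting the scribed lines, against plate outline centre
c=np.array([.6126,-.2219]); u=np.array([np.sin(np.radians(4.9)),-np.cos(np.radians(4.9))])
print("crosses",c-.055*u,c+.055*u,"yaw of plate y",np.degrees(np.arctan2(u[0],-u[1])))
im,d,K,T=cap("top"); cv2.imwrite("pics/t1.png",im)
go(*(c-.055*u),.13,4.9)
E
```

```text
time: 4.0
position: [0.6017, 0.3074, 0.0122]
tcp_rot: [[-1.0, 0.025, 0.001], [0.025, 1.0, 0.001], [-0.001, 0.001, -1.0]]
contact_force: [-0.7, -0.7, 6.5]
opening: 0.41
grip_force: 60.9
time: 4.62
position: [0.6024, 0.3078, 0.1268]
tcp_rot: [[-1.0, 0.025, 0.004], [0.025, 1.0, 0.002], [-0.004, 0.002, -1.0]]
contact_force: [-0.5, 0.4, -3.5]
opening: 0.409
grip_force: 60.4
crosses [ 0.60790207 -0.16710101] [ 0.61729793 -0.27669899] yaw of plate y 4.9
pos [0.6015 0.3073 0.1248] yaw 88.6 tilt [ 0.0018  0.0011 -1.    ] | az 13.95 then t [-11.831  -0.853  -0.129] units
```

Block held (36 mm, about 3 N). I'll carry it to the far cross.

```bash
H="python3 -m handwheel"
$H '[{"tx":0,"ty":-0.5,"tz":0,"ax":0,"ay":0,"az":0},{"tx":0,"ty":-1,"tz":0,"ax":0,"ay":0,"az":0},{"tx":0,"ty":-1,"tz":0,"ax":0,"ay":0,"az":0},{"tx":0,"ty":-1,"tz":0,"ax":0,"ay":0,"az":0},{"tx":0,"ty":-1,"tz":0,"ax":0,"ay":0,"az":0}]' >/dev/null
$H '[{"tx":0,"ty":-1,"tz":0,"ax":0,"ay":0,"az":0.5},{"tx":0,"ty":-1,"tz":0,"ax":0,"ay":0,"az":1},{"tx":0,"ty":-0.6,"tz":0,"ax":0,"ay":0,"az":1},{"tx":0,"ty":0,"tz":0,"ax":0,"ay":0,"az":1},{"tx":0,"ty":0,"tz":0,"ax":0,"ay":0,"az":1}]' >/dev/null
$H '[{"tx":0,"ty":0,"tz":0,"ax":0,"ay":0,"az":1},{"tx":0,"ty":0,"tz":0,"ax":0,"ay":0,"az":1},{"tx":0,"ty":0,"tz":0,"ax":0,"ay":0,"az":1},{"tx":0,"ty":0,"tz":0,"ax":0,"ay":0,"az":1},{"tx":0,"ty":0,"tz":0,"ax":0,"ay":0,"az":1}]' >/dev/null
$H '[{"tx":0,"ty":0,"tz":0,"ax":0,"ay":0,"az":1},{"tx":0,"ty":0,"tz":0,"ax":0,"ay":0,"az":1},{"tx":0,"ty":0,"tz":0,"ax":0,"ay":0,"az":1},{"tx":0,"ty":0,"tz":0,"ax":0,"ay":0,"az":1},{"tx":0,"ty":0,"tz":0,"ax":0,"ay":0,"az":0.5}]'
python3 -c "
from h import *
go(.6173,-.2767,.06,4.9)"
```

```text
time: 7.18
position: [0.5873, 0.0225, 0.1224]
tcp_rot: [[-0.077, 0.997, -0.002], [0.997, 0.077, -0.001], [-0.001, -0.002, -1.0]]
contact_force: [0.1, -0.0, -2.9]
opening: 0.413
grip_force: 60.3
pos [0.5873 0.0225 0.1224] yaw 4.4 tilt [-1.8e-03 -9.0e-04 -1.0e+00] | az -0.08 then t [-7.518  0.109  1.56 ] units
```

```bash
H="python3 -m handwheel"
$H '[{"tx":-0.5,"ty":0.1,"tz":0,"ax":0,"ay":0,"az":-0.08},{"tx":-1,"ty":0,"tz":0,"ax":0,"ay":0,"az":0},{"tx":-1,"ty":0,"tz":0,"ax":0,"ay":0,"az":0},{"tx":-1,"ty":0,"tz":0,"ax":0,"ay":0,"az":0},{"tx":-1,"ty":0,"tz":0.3,"ax":0,"ay":0,"az":0}]' >/dev/null
$H '[{"tx":-1,"ty":0,"tz":0.3,"ax":0,"ay":0,"az":0},{"tx":-1,"ty":0,"tz":0.4,"ax":0,"ay":0,"az":0},{"tx":-1,"ty":0,"tz":0.5,"ax":0,"ay":0,"az":0},{"tx":0,"ty":0,"tz":0,"ax":0,"ay":0,"az":0},{"tx":0,"ty":0,"tz":0,"ax":0,"ay":0,"az":0}]'
python3 -c "
from h import *
go(.6173,-.2767,.0205,4.9)"
```

```text
time: 8.43
position: [0.6176, -0.275, 0.0625]
tcp_rot: [[-0.088, 0.996, -0.002], [0.996, 0.088, 0.001], [0.001, -0.002, -1.0]]
contact_force: [-0.3, 0.3, -3.1]
opening: 0.408
grip_force: 60.7
pos [ 0.6176 -0.275   0.0625] yaw 5.03 tilt [-1.6e-03  5.0e-04 -1.0e+00] | az 0.02 then t [-0.041 -0.012  1.049] units
```

```bash
H="python3 -m handwheel"
$H '[{"tx":-0.04,"ty":0,"tz":0.4,"ax":0,"ay":0,"az":0},{"tx":0,"ty":0,"tz":0.4,"ax":0,"ay":0,"az":0},{"tx":0,"ty":0,"tz":0.17,"ax":0,"ay":0,"az":0},{"tx":0,"ty":0,"tz":0.04,"ax":0,"ay":0,"az":0},{"tx":0,"ty":0,"tz":0,"ax":0,"ay":0,"az":0}]'
$H '[{"tx":0,"ty":0,"tz":0.03,"ax":0,"ay":0,"az":0},{"tx":0,"ty":0,"tz":0.0,"ax":0,"ay":0,"az":0}]'
```

```text
time: 9.05
position: [0.619, -0.2765, 0.0231]
tcp_rot: [[-0.089, 0.996, 0.0], [0.996, 0.089, -0.0], [-0.0, 0.0, -1.0]]
contact_force: [-0.1, -0.7, -2.3]
opening: 0.416
grip_force: 60.8
time: 9.3
position: [0.6189, -0.2764, 0.0219]
tcp_rot: [[-0.089, 0.996, 0.0], [0.996, 0.089, -0.0], [-0.0, 0.0, -1.0]]
contact_force: [0.0, -0.0, -3.5]
opening: 0.412
grip_force: 60.8
```

```bash
H="python3 -m handwheel"
$H '[{"tx":0,"ty":-0.03,"tz":0.04,"ax":0,"ay":0,"az":0},{"tx":0,"ty":0,"tz":0.0,"ax":0,"ay":0,"az":0}]'
$H '[{"tx":0,"ty":0,"tz":0.03,"ax":0,"ay":0,"az":0},{"tx":0,"ty":0,"tz":0.0,"ax":0,"ay":0,"az":0}]'
```

```text
time: 9.55
position: [0.6177, -0.2766, 0.0203]
tcp_rot: [[-0.088, 0.996, 0.0], [0.996, 0.088, -0.0], [-0.0, 0.0, -1.0]]
contact_force: [0.7, 1.1, 0.0]
opening: 0.412
grip_force: 61.1
time: 9.8
position: [0.6178, -0.2766, 0.0202]
tcp_rot: [[-0.088, 0.996, 0.001], [0.996, 0.088, 0.0], [0.0, 0.001, -1.0]]
contact_force: [-6.8, 4.6, 19.3]
opening: 0.414
grip_force: 63.6
```

```bash
H="python3 -m handwheel"
$H '[{"tx":0,"ty":0,"tz":-0.03,"ax":0,"ay":0,"az":0},{"tx":0,"ty":0,"tz":0,"ax":0,"ay":0,"az":0},{"tx":0,"ty":0,"tz":0,"ax":0,"ay":0,"az":0}]' 66
$H '[{"tx":0,"ty":0,"tz":-0.3,"ax":0,"ay":0,"az":0},{"tx":0,"ty":0,"tz":-0.8,"ax":0,"ay":0,"az":0},{"tx":0,"ty":0,"tz":-0.9,"ax":0,"ay":0,"az":0},{"tx":0.3,"ty":0,"tz":-0.9,"ax":0,"ay":0,"az":0},{"tx":1,"ty":0,"tz":0,"ax":0,"ay":0,"az":0}]' >/dev/null
$H '[{"tx":1,"ty":0,"tz":0,"ax":0,"ay":0,"az":0},{"tx":1,"ty":0,"tz":0,"ax":0,"ay":0,"az":0},{"tx":1,"ty":0,"tz":0,"ax":0,"ay":0,"az":0},{"tx":1,"ty":0,"tz":0,"ax":0,"ay":0,"az":0},{"tx":1,"ty":0,"tz":0,"ax":0,"ay":0,"az":1}]' >/dev/null
$H '[{"tx":0,"ty":0,"tz":0,"ax":0,"ay":0,"az":1},{"tx":0,"ty":0,"tz":0,"ax":0,"ay":0,"az":1},{"tx":0,"ty":0,"tz":0,"ax":0,"ay":0,"az":1},{"tx":0,"ty":0,"tz":0,"ax":0,"ay":0,"az":1},{"tx":0,"ty":0,"tz":0,"ax":0,"ay":0,"az":1}]' >/dev/null
$H '[{"tx":0,"ty":0,"tz":0,"ax":0,"ay":0,"az":1},{"tx":0,"ty":0,"tz":0,"ax":0,"ay":0,"az":1},{"tx":0,"ty":0,"tz":0,"ax":0,"ay":0,"az":1},{"tx":0,"ty":0,"tz":0,"ax":0,"ay":0,"az":1},{"tx":0,"ty":0,"tz":0,"ax":0,"ay":0,"az":1}]' >/dev/null
$H '[{"tx":0,"ty":0,"tz":0,"ax":0,"ay":0,"az":1},{"tx":0,"ty":0,"tz":0,"ax":0,"ay":0,"az":1},{"tx":0,"ty":0,"tz":0,"ax":0,"ay":0,"az":1},{"tx":0,"ty":0,"tz":0,"ax":0,"ay":0,"az":0}]'
python3 - <<'E'
from blk import *
a=cap("top"); cv2.imwrite("pics/t2.png",a[0])
print(blk(*a,(.6173,-.2767),r=.029,zlo=.038,zhi=.06))
im,d,K,T=a; v,u=np.mgrid[:480,:640]
g=(u>364)&(u<420)&(v>230)&(v<276)&(im.max(2)<110)
for q in cv2.HoughLinesP(g.astype(np.uint8)*255,1,np.pi/360,20,minLineLength=20,maxLineGap=4)[:,0]: print(q,np.round([onz(K,T,q[:2],.012)[:2],onz(K,T,q[2:],.012)[:2]],4).tolist())
s=robot.get_state(); print(np.round(s["joint_positions"],0))
go(.5945,.1979,.06,100.3)
E
```

```text
time: 10.18
position: [0.6176, -0.2765, 0.02]
tcp_rot: [[-0.089, 0.996, -0.0], [0.996, 0.089, -0.0], [-0.0, -0.0, -1.0]]
contact_force: [-1.1, -0.1, -0.2]
opening: 0.662
grip_force: 0.0
time: 13.18
position: [0.5954, -0.0253, 0.1366]
tcp_rot: [[0.981, 0.193, 0.0], [0.193, -0.981, 0.0], [0.0, -0.0, -1.0]]
contact_force: [0.0, -0.4, 0.2]
opening: 0.658
grip_force: 0.0
(np.int64(233), array([ 618.6, -274.9]), array([35.9, 31.1]), 4.4, array([0.0469, 0.0534]))
[365 275 378 238] [[0.563, -0.124], [0.6453, -0.1536]]
[366 275 377 245] [[0.563, -0.1262], [0.6297, -0.1513]]
[383 238 386 272] [[0.6453, -0.1648], [0.5696, -0.1706]]
[370 256 418 252] [[0.6051, -0.1355], [0.614, -0.2423]]
[365 273 373 249] [[0.5674, -0.124], [0.6207, -0.1423]]
[369 269 377 249] [[0.5762, -0.133], [0.6207, -0.1512]]
[-32.  42.  44. 103. -37.  51. -49.]
pos [ 0.5954 -0.0254  0.1365] yaw -78.78 tilt [ 3.e-04  1.e-04 -1.e+00] | az 0.15 then t [ 0.976 -5.495  1.913] units
```

Block 1 stands about 2 mm from its cross, at 4.4°. Now the second block.

```bash
H="python3 -m handwheel"
$H '[{"tx":0,"ty":-0.6,"tz":0,"ax":0,"ay":0,"az":0.15},{"tx":0.2,"ty":-1,"tz":0,"ax":0,"ay":0,"az":0},{"tx":0.2,"ty":-1,"tz":0,"ax":0,"ay":0,"az":0},{"tx":0.2,"ty":-1,"tz":0,"ax":0,"ay":0,"az":0},{"tx":0.2,"ty":-1,"tz":0,"ax":0,"ay":0,"az":0}]' 62 >/dev/null
$H '[{"tx":0.18,"ty":-0.9,"tz":0.3,"ax":0,"ay":0,"az":0},{"tx":0,"ty":0,"tz":0.6,"ax":0,"ay":0,"az":0},{"tx":0,"ty":0,"tz":0.8,"ax":0,"ay":0,"az":0},{"tx":0,"ty":0,"tz":0.3,"ax":0,"ay":0,"az":0},{"tx":0,"ty":0,"tz":0,"ax":0,"ay":0,"az":0}]'
python3 - <<'E'
from h import *
go(.5945,.1979,.011,100.3)
E
```

```text
time: 14.48
position: [0.5947, 0.1976, 0.0562]
tcp_rot: [[0.984, 0.177, -0.001], [0.177, -0.984, -0.0], [-0.001, 0.0, -1.0]]
contact_force: [-0.8, 0.0, 0.1]
opening: 0.62
grip_force: 0.0
pos [0.5947 0.1976 0.0562] yaw -79.79 tilt [-5.e-04 -2.e-04 -1.e+00] | az -0.01 then t [-0.002 -0.008  1.129] units
```

```bash
H="python3 -m handwheel"
$H '[{"tx":0,"ty":0,"tz":0.5,"ax":0,"ay":0,"az":0},{"tx":0,"ty":0,"tz":0.4,"ax":0,"ay":0,"az":0},{"tx":0,"ty":0,"tz":0.2,"ax":0,"ay":0,"az":0},{"tx":0,"ty":0,"tz":0,"ax":0,"ay":0,"az":0}]'
$H '[{"tx":0,"ty":0,"tz":0,"ax":0,"ay":0,"az":0},{"tx":0,"ty":0,"tz":0,"ax":0,"ay":0,"az":0},{"tx":0,"ty":0,"tz":0,"ax":0,"ay":0,"az":0},{"tx":0,"ty":0,"tz":0,"ax":0,"ay":0,"az":0}]' 0 60
$H '[{"tx":0,"ty":0,"tz":-0.3,"ax":0,"ay":0,"az":0},{"tx":0,"ty":0,"tz":-0.7,"ax":0,"ay":0,"az":0},{"tx":0,"ty":0,"tz":-0.9,"ax":0,"ay":0,"az":0},{"tx":0,"ty":0,"tz":-0.9,"ax":0,"ay":0,"az":0},{"tx":0,"ty":0,"tz":0,"ax":0,"ay":0,"az":0}]'
```

```text
time: 14.98
position: [0.5944, 0.1977, 0.0116]
tcp_rot: [[0.984, 0.177, -0.001], [0.177, -0.984, -0.0], [-0.001, 0.0, -1.0]]
contact_force: [0.4, -0.4, 0.3]
opening: 0.619
grip_force: 0.0
time: 15.48
position: [0.595, 0.1979, 0.0127]
tcp_rot: [[0.984, 0.177, 0.001], [0.177, -0.984, 0.0], [0.001, -0.0, -1.0]]
contact_force: [-0.8, -0.9, 6.5]
opening: 0.412
grip_force: 60.8
time: 16.1
position: [0.5957, 0.1982, 0.1269]
tcp_rot: [[0.984, 0.177, 0.003], [0.177, -0.984, 0.002], [0.004, -0.001, -1.0]]
contact_force: [0.5, -0.6, -3.8]
opening: 0.411
grip_force: 60.6
```

```bash
H="python3 -m handwheel"
$H '[{"tx":0,"ty":0.5,"tz":0,"ax":0,"ay":0,"az":0},{"tx":0,"ty":1,"tz":0,"ax":0,"ay":0,"az":0},{"tx":0,"ty":1,"tz":0,"ax":0,"ay":0,"az":0},{"tx":0,"ty":1,"tz":0,"ax":0,"ay":0,"az":0},{"tx":0,"ty":0.6,"tz":0,"ax":0,"ay":0,"az":-0.5}]' >/dev/null
$H '[{"tx":0,"ty":0,"tz":0,"ax":0,"ay":0,"az":-1},{"tx":0,"ty":0,"tz":0,"ax":0,"ay":0,"az":-1},{"tx":0,"ty":0,"tz":0,"ax":0,"ay":0,"az":-1},{"tx":0,"ty":0,"tz":0,"ax":0,"ay":0,"az":-1},{"tx":0,"ty":0,"tz":0,"ax":0,"ay":0,"az":-1}]' >/dev/null
$H '[{"tx":0,"ty":0,"tz":0,"ax":0,"ay":0,"az":-1},{"tx":0,"ty":0,"tz":0,"ax":0,"ay":0,"az":-1},{"tx":0,"ty":0,"tz":0,"ax":0,"ay":0,"az":-1},{"tx":0,"ty":0,"tz":0,"ax":0,"ay":0,"az":-1},{"tx":0,"ty":0,"tz":0,"ax":0,"ay":0,"az":-1}]' >/dev/null
$H '[{"tx":0,"ty":0,"tz":0,"ax":0,"ay":0,"az":-1},{"tx":0,"ty":0,"tz":0,"ax":0,"ay":0,"az":-1},{"tx":0,"ty":0,"tz":0,"ax":0,"ay":0,"az":-1},{"tx":0,"ty":0,"tz":0,"ax":0,"ay":0,"az":-0.6},{"tx":0,"ty":0,"tz":0,"ax":0,"ay":0,"az":0}]'
python3 -c "
from h import *
go(.6079,-.1675,.06,4.9)"
```

```text
time: 18.6
position: [0.623, 0.0356, 0.1233]
tcp_rot: [[-0.082, 0.997, -0.001], [0.997, 0.082, -0.0], [-0.0, -0.001, -1.0]]
contact_force: [0.3, -0.1, -4.0]
opening: 0.411
grip_force: 60.5
pos [0.623  0.0356 0.1233] yaw 4.71 tilt [-1.4e-03 -2.0e-04 -1.0e+00] | az -0.03 then t [-5.026 -0.81   1.583] units
```

```bash
H="python3 -m handwheel"
$H '[{"tx":-0.53,"ty":-0.2,"tz":0,"ax":0,"ay":0,"az":-0.03},{"tx":-1,"ty":-0.2,"tz":0,"ax":0,"ay":0,"az":0},{"tx":-1,"ty":-0.2,"tz":0,"ax":0,"ay":0,"az":0},{"tx":-1,"ty":-0.2,"tz":0.3,"ax":0,"ay":0,"az":0},{"tx":-1,"ty":0,"tz":0.4,"ax":0,"ay":0,"az":0}]' >/dev/null
$H '[{"tx":-0.5,"ty":0,"tz":0.4,"ax":0,"ay":0,"az":0},{"tx":0,"ty":0,"tz":0.5,"ax":0,"ay":0,"az":0},{"tx":0,"ty":0,"tz":0,"ax":0,"ay":0,"az":0},{"tx":0,"ty":0,"tz":0,"ax":0,"ay":0,"az":0}]'
python3 -c "
from h import *
go(.6079,-.1675,.0207,4.9)"
```

```text
time: 19.73
position: [0.6092, -0.1661, 0.0605]
tcp_rot: [[-0.087, 0.996, 0.0], [0.996, 0.087, 0.0], [0.0, 0.0, -1.0]]
contact_force: [-0.1, 0.1, -3.2]
opening: 0.412
grip_force: 60.5
pos [ 0.6092 -0.1661  0.0605] yaw 4.99 tilt [ 2.e-04  1.e-04 -1.e+00] | az 0.01 then t [-0.031 -0.035  0.994] units
```

```bash
H="python3 -m handwheel"
$H '[{"tx":-0.03,"ty":-0.03,"tz":0.4,"ax":0,"ay":0,"az":0},{"tx":0,"ty":0,"tz":0.4,"ax":0,"ay":0,"az":0},{"tx":0,"ty":0,"tz":0.17,"ax":0,"ay":0,"az":0},{"tx":0,"ty":0,"tz":0,"ax":0,"ay":0,"az":0}]'
$H '[{"tx":0,"ty":0,"tz":0.03,"ax":0,"ay":0,"az":0},{"tx":0,"ty":0,"tz":0.0,"ax":0,"ay":0,"az":0}]'
$H '[{"tx":0,"ty":0,"tz":0.02,"ax":0,"ay":0,"az":0},{"tx":0,"ty":0,"tz":0.0,"ax":0,"ay":0,"az":0}]'
```

```text
time: 20.23
position: [0.6078, -0.168, 0.021]
tcp_rot: [[-0.086, 0.996, -0.0], [0.996, 0.086, 0.0], [0.0, -0.0, -1.0]]
contact_force: [0.1, -0.8, -2.1]
opening: 0.413
grip_force: 60.9
time: 20.48
position: [0.608, -0.1681, 0.0207]
tcp_rot: [[-0.086, 0.996, 0.0], [0.996, 0.086, 0.0], [0.0, 0.0, -1.0]]
contact_force: [-6.0, 2.1, 13.6]
opening: 0.41
grip_force: 62.8
time: 20.72
position: [0.608, -0.1681, 0.0206]
tcp_rot: [[-0.086, 0.996, 0.0], [0.996, 0.086, 0.0], [0.0, 0.0, -1.0]]
contact_force: [-10.6, 3.4, 27.2]
opening: 0.412
grip_force: 64.8
```

```bash
H="python3 -m handwheel"
$H '[{"tx":0,"ty":0,"tz":-0.04,"ax":0,"ay":0,"az":0},{"tx":0,"ty":0,"tz":0,"ax":0,"ay":0,"az":0},{"tx":0,"ty":0,"tz":0,"ax":0,"ay":0,"az":0}]' 66
$H '[{"tx":0,"ty":0,"tz":-0.3,"ax":0,"ay":0,"az":0},{"tx":0,"ty":0,"tz":-0.8,"ax":0,"ay":0,"az":0},{"tx":0,"ty":0,"tz":-0.9,"ax":0,"ay":0,"az":0},{"tx":0,"ty":0,"tz":-0.9,"ax":0,"ay":0,"az":0},{"tx":0,"ty":-0.5,"tz":-0.8,"ax":0,"ay":0,"az":0}]' 75 >/dev/null
$H '[{"tx":0,"ty":-1,"tz":0,"ax":0,"ay":0,"az":1},{"tx":0,"ty":-1,"tz":0,"ax":0,"ay":0,"az":0.7},{"tx":-0.4,"ty":-1,"tz":0,"ax":0,"ay":0,"az":0},{"tx":0,"ty":0,"tz":0,"ax":0,"ay":0,"az":0},{"tx":0,"ty":0,"tz":0,"ax":0,"ay":0,"az":0}]'
python3 - <<'E'
from blk import *
a=cap("top"); cv2.imwrite("pics/t3.png",a[0])
for c in[(.6173,-.2767),(.6079,-.1675)]:
    try: print(blk(*a,c,r=.029,zlo=.038,zhi=.06))
    except Exception as e: print(e)
im,d,K,T=cap("wrist"); cv2.imwrite("pics/w2.png",im); C=cloud(d,K,T)
m=(d>0)&(C[...,2]>.04)&(C[...,2]<.075)&(abs(C[...,0]-.47)<.035)&(abs(C[...,1]+.184)<.12)
P=C[m]; c=P.mean(0); e=np.linalg.svd((P-c)[:,:2],full_matrices=0)[2][0]; e*=np.sign(e[1]); t=(P-c)[:,:2]@e; n=(P-c)[:,:2]@[-e[1],e[0]]
print(len(P),c.round(4),"yaw",np.degrees(np.arctan2(e[1],e[0])),"mid",c[:2]+e*(t.min()+t.max())/2,"len",np.ptp(t),"wid",np.percentile(n,[1,99]),"top",np.percentile(P[:,2],98))
R=cv2.minAreaRect((P[:,:2]*1000).astype(np.float32)); print(R)
go(.4695,-.1839,.06,-5.3)
E
```

```text
time: 21.1
position: [0.608, -0.168, 0.0207]
tcp_rot: [[-0.086, 0.996, -0.0], [0.996, 0.086, -0.0], [-0.0, -0.0, -1.0]]
contact_force: [-1.0, 0.2, -0.4]
opening: 0.662
grip_force: 0.0
time: 22.35
position: [0.4676, -0.1847, 0.1696]
tcp_rot: [[0.091, 0.996, 0.001], [0.996, -0.091, 0.0], [0.0, 0.001, -1.0]]
contact_force: [-0.3, 0.0, 0.4]
opening: 0.749
grip_force: 0.0
(np.int64(230), array([ 618.6, -274.8]), array([35.9, 31.1]), 5.0, array([0.0467, 0.0534]))
(np.int64(232), array([ 609.2, -169. ]), array([35.9, 30.7]), 4.9, array([0.0464, 0.0532]))
11688 [ 0.47   -0.1747  0.0588] yaw 84.55354527250265 mid [ 0.46924758 -0.18271838] len 0.18115379737744391 wid [-0.0176573   0.01757375] top 0.06328382240200589
((469.29248046875, -182.71630859375), (181.17636108398438, 37.40667724609375), 84.66454315185547)
pos [ 0.4677 -0.1845  0.1691] yaw -5.2 tilt [ 6.e-04 -1.e-04 -1.e+00] | az 0.02 then t [0.02  0.042 2.728] units
```

View pics/w2.png

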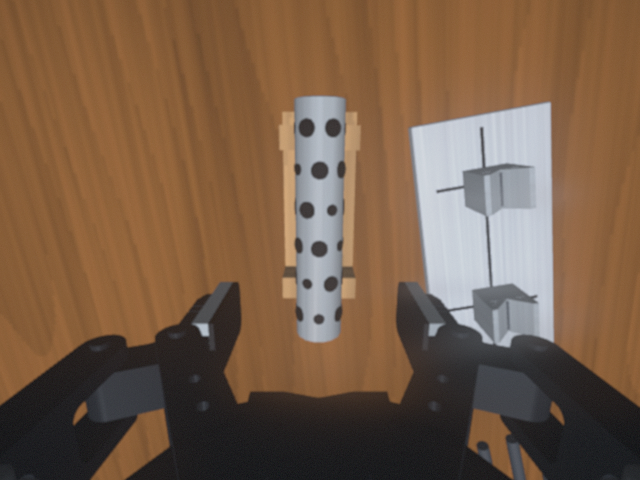

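Tube seen at (320,218), measured 181 mm by 37 mm with its top at 63 mm, centred at (0.469, -0.183). Both blocks stand on their crosses at (498,190) and (505,310). Now I grasp the tube at its middle.

```bash
H="python3 -m handwheel"
$H '[{"tx":0.04,"ty":0.035,"tz":0.5,"ax":0,"ay":0,"az":0},{"tx":0,"ty":0,"tz":0.9,"ax":0,"ay":0,"az":0},{"tx":0,"ty":0,"tz":0.9,"ax":0,"ay":0,"az":0},{"tx":0,"ty":0,"tz":0.7,"ax":0,"ay":0,"az":0},{"tx":0,"ty":0,"tz":0.4,"ax":0,"ay":0,"az":0}]' >/dev/null
$H '[{"tx":0,"ty":0,"tz":0.2,"ax":0,"ay":0,"az":0},{"tx":0,"ty":0,"tz":0,"ax":0,"ay":0,"az":0}]'
$H '[{"tx":0,"ty":0,"tz":0,"ax":0,"ay":0,"az":0},{"tx":0,"ty":0,"tz":0,"ax":0,"ay":0,"az":0},{"tx":0,"ty":0,"tz":0,"ax":0,"ay":0,"az":0},{"tx":0,"ty":0,"tz":0,"ax":0,"ay":0,"az":0},{"tx":0,"ty":0,"tz":0,"ax":0,"ay":0,"az":0}]' 0 70
```

```text
time: 23.32
position: [0.4687, -0.1834, 0.025]
tcp_rot: [[0.091, 0.996, 0.0], [0.996, -0.091, -0.0], [-0.0, 0.0, -1.0]]
contact_force: [0.4, 0.4, 0.1]
opening: 0.751
grip_force: 0.0
time: 23.95
position: [0.4692, -0.1834, 0.0259]
tcp_rot: [[0.091, 0.996, 0.002], [0.996, -0.091, -0.0], [-0.0, 0.002, -1.0]]
contact_force: [-0.8, 1.9, 10.5]
opening: 0.401
grip_force: 68.4
```

```bash
H="python3 -m handwheel"
$H '[{"tx":0,"ty":0,"tz":-0.2,"ax":0,"ay":0,"az":0},{"tx":0,"ty":0,"tz":-0.5,"ax":0,"ay":0,"az":0},{"tx":0,"ty":0,"tz":-0.7,"ax":0,"ay":0,"az":0},{"tx":0,"ty":0,"tz":-0.7,"ax":0,"ay":0,"az":0},{"tx":0,"ty":0,"tz":-0.2,"ax":0,"ay":0,"az":-0.5}]'
$H '[{"tx":0,"ty":0.4,"tz":0,"ax":0,"ay":0,"az":-0.7},{"tx":0,"ty":0.7,"tz":0,"ax":0,"ay":0,"az":-0.5},{"tx":0,"ty":0.8,"tz":0,"ax":0,"ay":0,"az":0},{"tx":0,"ty":0,"tz":0,"ax":0,"ay":0,"az":0},{"tx":0,"ty":0,"tz":0,"ax":0,"ay":0,"az":0}]'
python3 - <<'E'
from h import *
go(.6129,-.222,.0454,4.9)
im,d,K,T=cap("wrist"); cv2.imwrite("pics/w3.png",im); C=cloud(d,K,T)
s=robot.get_state(); z=s["position"][2]+.0176
m=(d>0)&(abs(C[...,2]-z-.008)<.014)&(np.hypot(C[...,0]-s["position"][0],C[...,1]-s["position"][1])<.12)
P=C[m]; print(len(P),cv2.minAreaRect((P[:,:2]*1000).astype(np.float32)),np.percentile(P[:,2],98),z+.018)
E
```

```text
time: 24.58
position: [0.469, -0.1833, 0.1184]
tcp_rot: [[0.036, 0.999, 0.002], [0.999, -0.036, -0.001], [-0.0, 0.002, -1.0]]
contact_force: [-0.4, 0.2, -4.4]
opening: 0.4
grip_force: 70.6
time: 25.2
position: [0.5435, -0.1802, 0.1162]
tcp_rot: [[-0.088, 0.996, -0.001], [0.996, 0.088, 0.0], [0.0, -0.001, -1.0]]
contact_force: [-0.0, -0.1, -4.7]
opening: 0.399
grip_force: 70.7
pos [ 0.5435 -0.1802  0.1162] yaw 5.03 tilt [-1.5e-03  2.0e-04 -1.0e+00] | az 0.02 then t [-1.19  1.64  1.77] units
39662 ((540.2797241210938, -150.287841796875), (61.592830657958984, 123.11787414550781), 7.720320701599121) 0.15438800522012175 0.1520137640205551
```

```bash
H="python3 -m handwheel"
$H '[{"tx":-0.4,"ty":0.54,"tz":0,"ax":0,"ay":0,"az":0.02},{"tx":-0.4,"ty":0.55,"tz":0,"ax":0,"ay":0,"az":0},{"tx":-0.39,"ty":0.55,"tz":0,"ax":0,"ay":0,"az":0},{"tx":0,"ty":0,"tz":0.7,"ax":0,"ay":0,"az":0},{"tx":0,"ty":0,"tz":0.3,"ax":0,"ay":0,"az":0}]'>/dev/null
$H '[{"tx":0,"ty":0,"tz":0,"ax":0,"ay":0,"az":0},{"tx":0,"ty":0,"tz":0,"ax":0,"ay":0,"az":0}]'
python3 - <<'E'
from h import *
go(.6129,-.222,.0454,4.9)
im,d,K,T=cap("wrist"); cv2.imwrite("pics/w3.png",im)
E
```

```text
time: 26.12
position: [0.6139, -0.2222, 0.0778]
tcp_rot: [[-0.084, 0.996, 0.001], [0.996, 0.084, -0.0], [-0.0, 0.001, -1.0]]
contact_force: [0.4, -0.3, -3.9]
opening: 0.402
grip_force: 70.8
pos [ 0.6139 -0.2222  0.0778] yaw 4.84 tilt [ 8.e-04 -2.e-04 -1.e+00] | az -0.01 then t [ 0.007 -0.025  0.81 ] units
```

View pics/w3.png

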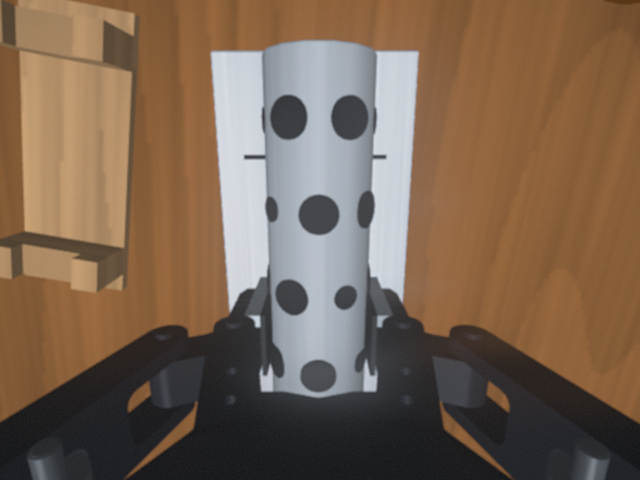

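The tube (columns 263–377) hangs straight and centred over the plate (212–418), covering both blocks. I'll lower it gently.

```bash
H="python3 -m handwheel"
$H '[{"tx":0,"ty":-0.02,"tz":0.3,"ax":0,"ay":0,"az":0},{"tx":0,"ty":0,"tz":0.3,"ax":0,"ay":0,"az":0},{"tx":0,"ty":0,"tz":0.1,"ax":0,"ay":0,"az":0},{"tx":0,"ty":0,"tz":0,"ax":0,"ay":0,"az":0}]'
$H '[{"tx":0,"ty":0,"tz":0.05,"ax":0,"ay":0,"az":0},{"tx":0,"ty":0,"tz":0,"ax":0,"ay":0,"az":0}]'
$H '[{"tx":0,"ty":0,"tz":0.04,"ax":0,"ay":0,"az":0},{"tx":0,"ty":0,"tz":0,"ax":0,"ay":0,"az":0}]'
```

```text
time: 26.68
position: [0.6127, -0.2221, 0.0484]
tcp_rot: [[-0.084, 0.996, -0.001], [0.996, 0.084, 0.0], [0.0, -0.001, -1.0]]
contact_force: [0.7, -0.6, -3.7]
opening: 0.397
grip_force: 70.9
time: 26.92
position: [0.613, -0.2221, 0.047]
tcp_rot: [[-0.084, 0.996, 0.0], [0.996, 0.084, -0.0], [-0.0, 0.0, -1.0]]
contact_force: [-0.7, -1.1, -3.7]
opening: 0.402
grip_force: 70.9
time: 27.18
position: [0.6132, -0.2222, 0.0457]
tcp_rot: [[-0.085, 0.996, 0.001], [0.996, 0.085, -0.0], [-0.0, 0.001, -1.0]]
contact_force: [-0.1, 0.1, 1.2]
opening: 0.398
grip_force: 71.7
```

```bash
H="python3 -m handwheel"
$H '[{"tx":0,"ty":0,"tz":0.02,"ax":0,"ay":0,"az":0},{"tx":0,"ty":0,"tz":0,"ax":0,"ay":0,"az":0}]'
$H '[{"tx":0,"ty":0,"tz":0,"ax":0,"ay":0,"az":0},{"tx":0,"ty":0,"tz":0,"ax":0,"ay":0,"az":0},{"tx":0,"ty":0,"tz":0,"ax":0,"ay":0,"az":0}]' 50
$H '[{"tx":0,"ty":0,"tz":0,"ax":0,"ay":0,"az":0},{"tx":0,"ty":0,"tz":0,"ax":0,"ay":0,"az":0},{"tx":0,"ty":0,"tz":0,"ax":0,"ay":0,"az":0}]' 75
$H '[{"tx":0,"ty":0,"tz":-0.2,"ax":0,"ay":0,"az":0},{"tx":0,"ty":0,"tz":-0.6,"ax":0,"ay":0,"az":0},{"tx":0,"ty":0,"tz":-0.9,"ax":0,"ay":0,"az":0},{"tx":0,"ty":0,"tz":-0.9,"ax":0,"ay":0,"az":0},{"tx":0,"ty":0,"tz":-0.9,"ax":0,"ay":0,"az":0}]'
$H '[{"tx":0.5,"ty":0,"tz":-0.8,"ax":0,"ay":0,"az":0},{"tx":0.9,"ty":0,"tz":0,"ax":0,"ay":0,"az":0},{"tx":0.9,"ty":0,"tz":0,"ax":0,"ay":0,"az":0},{"tx":0.9,"ty":0,"tz":0,"ax":0,"ay":0,"az":0},{"tx":0,"ty":0,"tz":0,"ax":0,"ay":0,"az":0}]'
python3 - <<'E'
from h import *
im,d,K,T=cap("top"); b=im; C=cloud(d,K,T)
m=(d>0)&(C[...,2]>.06)&(C[...,2]<.1)&(abs(C[...,0]-.613)<.04)&(abs(C[...,1]+.222)<.12)
P=C[m]; print(len(P),cv2.minAreaRect((P[:,:2]*1000).astype(np.float32)),np.percentile(P[:,2],[50,90]))
s,_,_,_=cap("side")
cv2.imwrite("pics/end.png",np.hstack([cv2.resize(im[130:360,130:480],(400,300)),cv2.resize(s,(400,300))]))
E
```

```text
time: 27.42
position: [0.6133, -0.2222, 0.0455]
tcp_rot: [[-0.084, 0.996, 0.001], [0.996, 0.084, -0.0], [-0.0, 0.001, -1.0]]
contact_force: [-3.9, 3.8, 13.5]
opening: 0.399
grip_force: 73.0
time: 27.8
position: [0.6129, -0.2221, 0.0444]
tcp_rot: [[-0.084, 0.996, -0.0], [0.996, 0.084, -0.0], [-0.0, -0.0, -1.0]]
contact_force: [-0.5, 0.8, -0.6]
opening: 0.502
grip_force: 0.0
time: 28.18
position: [0.6129, -0.2221, 0.0445]
tcp_rot: [[-0.084, 0.996, -0.0], [0.996, 0.084, 0.0], [0.0, -0.0, -1.0]]
contact_force: [-0.6, -0.2, 0.9]
opening: 0.752
grip_force: 0.0
time: 28.8
position: [0.6129, -0.2222, 0.1863]
tcp_rot: [[-0.084, 0.996, 0.0], [0.996, 0.084, -0.0], [-0.0, 0.0, -1.0]]
contact_force: [0.8, -0.4, 0.2]
opening: 0.749
grip_force: 0.0
time: 29.42
position: [0.6023, -0.0915, 0.217]
tcp_rot: [[-0.088, 0.996, 0.0], [0.996, 0.088, 0.001], [0.001, 0.001, -1.0]]
contact_force: [0.0, -0.2, 0.2]
opening: 0.745
grip_force: 0.0
237 ((620.4048461914062, -294.1200866699219), (36.16864013671875, 33.18388366699219), 5.079573154449463) [0.07763942 0.08191014]
```

View pics/end.png

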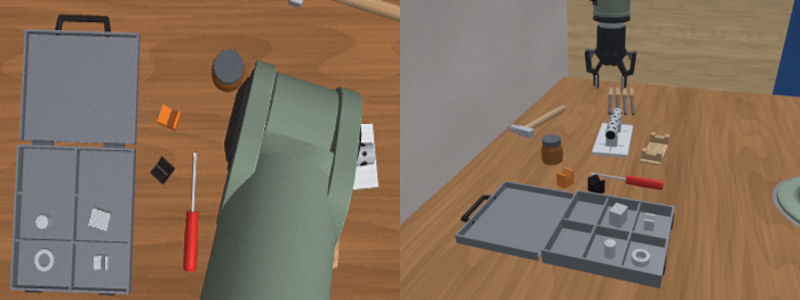

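The tube lies in the blocks (right half at (613,130)). Its far end is at y = -0.311 and its top at 81.5 mm, both as expected. The other parts and the bystanders haven't been disturbed, so I'm handing in.

```bash
python3 -c "
from bench import robot
print(robot.finish_job())"
```

```text
the job is handed in; nothing more can be done
None
```

The job is handed in at about 29 s: both large V-blocks stand on their crosses (within about 3 mm by the camera), the tube lies released and about centred in both grooves, and the final pictures show nothing else moved; no verdict was returned.

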